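Set up a grinder spindle on V-blocks for a run-out check

TASK

Set up the grinder spindle on the grey surface plate for a run-out check. First stand the wide V-block 60 mm to the left of the plate's brass stud and the narrow V-block 60 mm to its right (as the robot sees it, measured centre to centre, parallel to the plate's long edges), with their grooves up and in one line across the stud; then lay the spindle in both grooves with its square middle over the stud. Last, stand the dial gauge upright on the plate behind the spindle (the side away from the robot), with the tip of its feeler above the middle of the spindle, and leave the tin, jar and screwdriver where they are.

Things in the scene. Friction and masses are not known exactly. Their poses are not given: they have to be found in the camera images.
- plate: Fixed grey surface plate lying on the bench, 220 x 280 x 12 mm (x, y, z); origin at the centre of its underside, z up, y along its long edges and to the left as the robot sees it, x away from the robot. Place and yaw vary.
- stud: Fixed brass stud, 18 mm across and 9 mm high, standing on the surface plate a little nearer the robot than the plate's centre; origin at the centre of its foot, on the plate's upper face (12 mm above the bench); axes parallel to the plate's: x away from the robot, y to the left, z up.
- vblock_wide_mid (a point): Wide loose steel V-block, standing on the bench: 44 mm across the groove (x), 52 mm along the groove (y), 40 mm high; about 0.5 kg. The point is its centre, 20 mm above its underside; z up; the groove runs along y through the top face, 90 degrees, 32 mm wide at the top, 16 mm deep. Alike either way round.
- vblock_narrow_mid (a point): Narrow loose steel V-block, standing on the bench: 44 mm across the groove (x), 26 mm along the groove (y), 40 mm high; about 0.26 kg. The point is its centre, 20 mm above its underside; z up; same groove along y as the wide one, so the spindle lies level in the two with its axis 38 mm above what the blocks stand on. Alike either way round.
- spindle_mid (a point): Loose steel spindle, 180 mm long, lying along its y axis on the bench: round, 20 mm thick (14 mm over the last 15 mm at each end), with a dark square middle 24 x 24 mm and 30 mm long on which it rests; about 0.42 kg. The point is its centre, 12 mm above its underside; z up. Alike either way round.
- gauge_knob (a point): Loose dial gauge, about 0.4 kg: a round dark foot 50 mm across and 26 mm high, a 12 mm post, a 38 mm dial at mid height on its front (-x), and on top an upright black grip knob 20 mm across and 32 mm high. The point is the centre of the knob, on the post's axis, 110 mm above the underside (overall height 126 mm); z up; the dial and feeler point along -x.
- gauge_tip (a point): Brass tip of the gauge's feeler, a thin level rod that reaches forward from the dial: 70 mm in front (-x) of the post's axis and 63 mm above the gauge's underside, so that it clears the top of the spindle lying in the blocks (50 mm) by about 9 mm.
- tin: Bystander: closed steel tin, 84 mm across, 85 mm high; origin at the centre of its underside.
- jar: Bystander: small amber jar with black cap, 52 mm across, 75 mm high; origin at the centre of its underside.
- screwdriver: Bystander: red-handled screwdriver, 180 mm long, lying on the bench between the robot's base and the plate; origin at its middle, underside.
Things that resemble listed ones, but are neither listed nor needed, are in the scene too. What is shaped like the part that bears vblock_wide_mid but green or turquoise is not meant.

How it is judged:
On the way, in this order (a step that is already met when the one before it is completed fails the run):
1. the wide V-block stands left and the narrow one right of the stud, grooves in line, both released (x of vblock_wide_mid in the frame of stud between -0.012 and 0.012 m and y of vblock_wide_mid in the frame of stud between 0.048 and 0.072 m and z of vblock_wide_mid in the frame of stud between 0.016 and 0.024 m and angle between each of vblock_wide_mid, vblock_narrow_mid's own z axis and vertical below 0.06 rad and angle between the y axis of each of vblock_wide_mid, vblock_narrow_mid and the y axis of stud, either way round below 0.18 rad and contact force between the fingers and vblock_wide below 0.1 N and linear speed of each of vblock_wide, vblock_narrow below 0.02 m/s and angular speed of each of vblock_wide, vblock_narrow below 0.2 rad/s and x of vblock_narrow_mid in the frame of stud between -0.012 and 0.012 m and y of vblock_narrow_mid in the frame of stud between -0.072 and -0.048 m and z of vblock_narrow_mid in the frame of stud between 0.016 and 0.024 m and contact force between the fingers and vblock_narrow below 0.1 N), for 0.2 s.
2. the spindle lies in both grooves with its middle over the stud, released (all of step 1 and z of spindle_mid in the frame of stud between 0.034 and 0.046 m and angle between spindle_mid's own y axis and vertical between 1.51 and 1.63 rad and horizontal distance between spindle_mid and stud below 0.015 m and contact force between spindle and vblock_wide above 0.3 N and contact force between spindle and vblock_narrow above 0.3 N and contact force between the fingers and spindle below 0.1 N and linear speed of spindle below 0.02 m/s and angular speed of spindle below 0.2 rad/s), for 0.2 s.
At the end, for the whole second after the job is handed in: V-blocks upright, wide 60 mm left and narrow 60 mm right of the stud (each within 12 mm along and across, 10 degrees); spindle level in both grooves, middle within 15 mm of the stud; gauge upright on the plate behind it, feeler tip within 15 mm of its middle; all released, at rest (all of step 2 and horizontal distance between gauge_tip and spindle_mid below 0.015 m and x of gauge_knob in the frame of stud above 0.045 m and angle between gauge_knob's own z axis and vertical below 0.06 rad and contact force between the fingers and gauge below 0.1 N and z of gauge_knob in the frame of stud between 0.104 and 0.116 m and linear speed of gauge below 0.02 m/s and angular speed of gauge below 0.2 rad/s); the robot touches nothing.
It fails at once if the tin is moved by more than 30 mm (distance of tin from where it was at the start of the episode above 0.03 m).
It fails at once if the jar is moved by more than 30 mm (distance of jar from where it was at the start of the episode above 0.03 m).
It fails at once if the screwdriver is moved by more than 30 mm (distance of screwdriver from where it was at the start of the episode above 0.03 m).
It also fails if it takes over 112 s, if anything falls off the work surface, if the arm or the gripper's body presses on something with over 40 N, if the wrist force passes 120 N, or if a joint passes its speed limit or range.

ROBOT

A 7-joint arm with a two-finger parallel gripper is mounted at the origin on the work surface. World frame = base frame: x ahead of the robot, y to its left, z up, the work surface at z = 0. Lengths are in m, angles in rad, forces in N, time in s.
With the tool pointing down it reaches from about 0.425 to 0.925 m from the base axis. Payload 6.8 kg.
Tool frame: the origin (TCP) lies at the very end of the fingers, on their centre line; the grasp point (between the pads) lies 19 mm behind it (r.grip_point_offset is the distance from the TCP to the grasp point, in m); z points along the fingers, y is the line along which they close (so a half turn about z gives the same grasp; the last joint's range is limited). The gripper opens to 85 mm and grips with 20 to 120 N. Pads are 22 mm wide; open, the fingers measure 114 mm over their backs; the gripper's body (76 mm by 85 mm) begins 54 mm behind the grasp point. The pads swing forward as they close: fully open they stand 13 mm farther back than shut.
Start: joints at [-1.257, 0.477, 0.022, 1.555, -0.011, 1.109, -0.083], TCP at [0.276, 0.616, 0.231] pointing down, gripper open.
Joint ranges: [-2.96, 2.96], [-0.34, 2.1], [-1.41, 1.46], [0.24, 2.44], [-1.37, 4.51], [0.17, 1.92], [-2.96, 2.96]. Speed limits (rad/s): [2.39, 2.39, 3.14, 3.14, 3.14, 3.14, 3.14].

INTERFACE

Orientations are given as a rotation vector (axis times angle).
In Python, from bench import status, eyes, r gives the robot as it stands.
- The arm moves only by the shell command python3 -m crank 'ROWS' [OPENING] [FORCE]. ROWS is JSON, a list of rows, each a list of 6 numbers: the shift along the tool's x, y, z normalised to -1 to 1, where 1 is 0.02 m, then the turn, a rotation vector about the tool's x, y, z normalised to -1 to 1, where 1 is 45 degrees. A call has 1 to 12 rows; each row shifts and turns the commanded pose from where the row before left it, along the tool's axes as they then stand; what a row does not reach is not made up. A row lasts 1/10 s, in which the tool goes at most 50 mm and 8.59 degrees, less where a joint would pass 70% of its speed; a pose out of reach is approached as far as the arm can. A call with a number of a shift or a turn outside -1 to 1 is refused whole. A call with a gripper value outside its range is refused whole. OPENING is the opening, from 0 (shut) to 1 (fully open), set as the call begins (- or left out, the last holds). The fingers move at their own pace and stop on an object; FORCE is the grip in N (left out, the last holds). Time passes only in rows, so rows that do not move let the fingers close. It gives the time, the measured TCP pose, the force, the opening and the grip force at its end, in the units of the state.
- status.get_obs(): the state, without advancing time (a new reading comes with each control period).
- eyes.grab_frame(name): name is "scene" or "top" or "wrist"; returns a dict with "image" (480x640x3 uint8, red, green, blue), "depth" (480x640 float32, m along the optical axis (not along the pixel's ray), 0 where there is no reading), "fovy" (degrees; the focal length in pixels is half the picture's height over the tangent of half this angle, whatever the lens; pixels are square), "cx", "cy" (the principal point, pixels), "world_to_cam" (4x4, takes a point from world to camera coordinates). Camera axes: x right, y up, looking along -z (the intrinsics and any distortion apply to the point x, -y, -z); pixel columns grow to the right and rows downward; lengths in m; the calibration is good to about 2 mm. A picture is of the moment at which its call begins.
- r.hand_in(): hands the job in; it is judged then, once.
The state is a dict: "clock": time; "joints": joint angles; "qvel": joint speeds; "tau": joint torques, N m; "tcp_pos": TCP position; "orientation": TCP orientation; "contact_force": force on the tool from outside, world axes, zero at the start; "moment": the same for the moment, N m; "grip_width": finger opening in m; "gripper_force": force on a finger pad.
Only numpy, scipy, OpenCV 4.12 (cv2) and the standard library are available. Lean on these libraries where they do the work, as an engineer would, in place of code of your own. Each camera call takes 0.05 s, during which the arm holds its last target. There are 200 camera calls.

## Working session

There is one attempt and no reset: what is moved stays moved. The work goes in short steps, Python scripts to look and compute and a shell command to move; the robot and the scene stay as the last step left them, time stands still between calls to the robot, and variables do not carry over. Pictures are saved under pics/ and viewed, at most 14 in all, crops included, and the job is handed in when it is done.

```bash
mkdir -p pics; ls; cat > h.py <<'E'
import numpy as np, cv2
from bench import status, eyes, r
def grab(n):
    return eyes.grab_frame(n)
def save(f,name): cv2.imwrite('pics/'+name+'.png',f['image'][:,:,::-1])
def cam(f):
    F=240/np.tan(np.radians(f['fovy'])/2); return F,np.linalg.inv(f['world_to_cam'])
def ray(f,u,v,z):
    F,M=cam(f); d=np.array([(u-f['cx'])/F,-(v-f['cy'])/F,-1]); o=M[:3,3]; d=M[:3,:3]@d
    return o+d*(z-o[2])/d[2]
def cloud(f):
    F,M=cam(f); v,u=np.mgrid[:480,:640]; D=f['depth']
    P=np.stack([(u-f['cx'])/F*D,-(v-f['cy'])/F*D,-D],-1)
    return P@M[:3,:3].T+M[:3,3]
E
python3 - <<'E'
from h import *
for n in ['top','scene']:
    f=grab(n); save(f,n+'0'); np.savez('pics/'+n+'0.npz',**f)
    print(n,{k:v for k,v in f.items() if k not in('image','depth')}, (f['depth']>0).mean())
    print(cam(f)[1][:3,3])
print(status.get_obs())
E
```

```text
pics
top {'fovy': 55.862931094922686, 'cx': 315.81197069229, 'cy': 235.77254520048933, 'world_to_cam': array([[ 1.30073912e-02, -9.99915042e-01,  8.46580662e-04,
         4.58358360e-02],
       [ 9.85910466e-01,  1.29664094e-02,  1.66770579e-01,
        -5.37700424e-01],
       [-1.66767388e-01, -1.33459743e-03,  9.85995364e-01,
        -1.16704609e+00],
       [ 0.00000000e+00,  0.00000000e+00,  0.00000000e+00,
         1.00000000e+00]])} 0.9959016927083333
[0.33490304 0.05124645 1.24033584]
scene {'fovy': 56.8685892185048, 'cx': 323.6300254552187, 'cy': 240.91613913753616, 'world_to_cam': array([[-0.37903374,  0.9253367 , -0.00924185,  0.15138504],
       [-0.62333981, -0.24792381,  0.74160722,  0.28738539],
       [ 0.6839451 ,  0.28685497,  0.67077069, -1.36507363],
       [ 0.        ,  0.        ,  0.        ,  1.        ]])} 0.996015625
[1.17015421 0.32274569 0.70392338]
{'clock': 0.1, 'joints': array([-1.25709957,  0.47771847,  0.02232949,  1.55634236, -0.01150149,
        1.10929881, -0.0831161 ]), 'qvel': array([-0.0010433 , -0.00201104,  0.00082334, -0.00383201,  0.00080852,
       -0.00052619,  0.00048792]), 'tau': array([ 5.84346300e-03, -5.97763002e+01,  1.61450800e+00, -2.81957245e+01,
        1.28842590e-02,  4.98247478e-03, -1.40730981e-05]), 'tcp_pos': array([0.2761302 , 0.61535525, 0.23042631]), 'orientation': array([-6.57584014e-01, -3.07176120e+00,  2.54829641e-03]), 'contact_force': array([-0.68653181,  1.11905829, -0.45228506]), 'moment': array([ 0.00411136,  0.04365248, -0.0333309 ]), 'gripper_force': 0.0, 'grip_width': 0.08522544984837457}
```

View pics/top0.png

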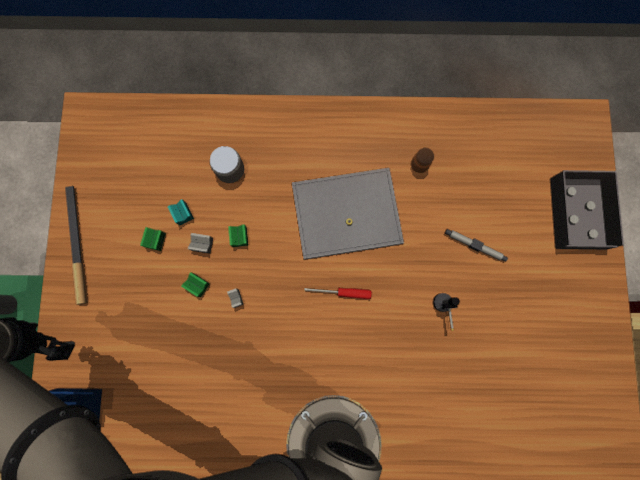

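View pics/scene0.png

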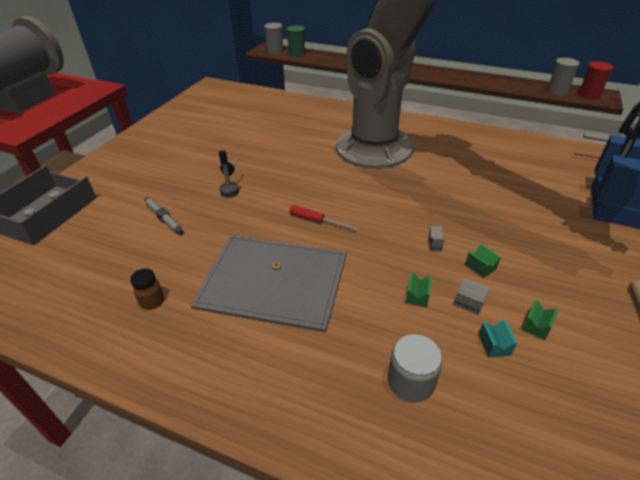

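The top view shows grey block candidates: wide at (200,243) and narrow at (235,298). The green blocks at (152,239), (237,236), (195,285) and the turquoise one at (180,212) aren't meant. The plate is at (348,213) with the stud at (349,222), the spindle at (476,245), and the gauge at (445,302) with its feeler towards (451,328). Next I'll measure them and take one enlarged crop.

```bash
python3 - <<'E'
from h import *
f=dict(np.load('pics/top0.npz'));C=cloud(f)
im=f['image'];hsv=cv2.cvtColor(im,cv2.COLOR_RGB2HSV)
grey=(hsv[...,1]<60)
print('bench z',[np.round(C[y,x],4) for y,x in [(350,400),(150,300),(260,150)]])
def blob(name,u0,u1,v0,v1,zlo,zhi,extra=None):
    m=np.zeros((480,640),bool); m[v0:v1,u0:u1]=1
    m&=(C[...,2]>zlo)&(C[...,2]<zhi)
    if extra is not None:m&=extra
    P=C[m]; 
    if len(P)<5: print(name,len(P));return
    (c,s,a)=cv2.minAreaRect(P[:,:2].astype(np.float32))
    print(name,len(P),'rect',np.round(c,4),np.round(s,4),round(a,1),'med',np.round(np.median(P,0),4),'zmax',P[:,2].max().round(4))
blob('wide',180,216,228,258,.015,.06,grey)
blob('widetop',180,216,228,258,.036,.05)
blob('narrow',222,248,284,312,.015,.06,grey)
blob('narrowtop',222,248,284,312,.036,.05)
blob('spindle',436,515,220,270,.008,.05)
blob('spinmid',465,488,232,258,.0205,.05)
blob('plate',285,410,160,265,.008,.016)
blob('stud',340,358,213,232,.0165,.04)
blob('gaugefoot',425,470,285,335,.015,.032)
blob('knob',425,470,285,335,.09,.2)
blob('feel',425,470,300,335,.05,.075)
blob('tin',200,250,135,190,.075,.1)
blob('jar',405,440,140,180,.06,.1)
blob('scr',300,380,280,305,.006,.05)
# plate by colour at z=.012
m=(grey&(np.abs(C[...,2]-.012)<.008)).astype(np.uint8)[150:270,280:415]
cn=max(cv2.findContours(m,0,1)[0],key=cv2.contourArea)[:,0]+[280,150]
P=np.array([ray(f,u,v,.012)[:2] for u,v in cn],np.float32);print('plate col',cv2.minAreaRect(P))
# stud by colour
b=((hsv[...,1]>90)).astype(np.uint8)[210:235,335:365]
n,l,st,ce=cv2.connectedComponentsWithStats(b)
for i in range(1,n):print(st[i],ce[i]+[335,210],ray(f,*(ce[i]+[335,210]),.021))
c1=cv2.resize(im[195:310,140:260],None,fx=5,fy=5,interpolation=cv2.INTER_CUBIC)
cv2.imwrite('pics/crop.png',c1[:,:,::-1])
E
```

```text
bench z [array([ 0.2389, -0.1755, -0.    ]), array([0.7923, 0.1014, 0.004 ]), array([ 4.711e-01,  5.085e-01, -1.000e-04])]
wide 334 rect [0.5171 0.3673] [0.0512 0.0437] 81.8 med [0.5166 0.3653 0.0336] zmax 0.0456
widetop 144 rect [0.5175 0.3682] [0.0531 0.044 ] 81.7 med [0.5252 0.369  0.0395] zmax 0.0456
narrow 170 rect [0.3705 0.2658] [0.043  0.0253] 18.8 med [0.371  0.2652 0.0341] zmax 0.0449
narrowtop 79 rect [0.3711 0.2668] [0.0441 0.026 ] 20.6 med [0.3796 0.2677 0.0395] zmax 0.0463
spindle 503 rect [ 0.5197 -0.3829] [0.1816 0.0332] 62.8 med [ 0.5231 -0.3826  0.0208] zmax 0.0306
spinmid 138 rect [ 0.5238 -0.3832] [0.068  0.0244] 64.3 med [ 0.5235 -0.3836  0.0238] zmax 0.0306
plate 6940 rect [ 0.604  -0.0329] [0.2781 0.2803] 9.7 med [ 0.6085 -0.0326  0.0121] zmax 0.016
stud 43 rect [ 0.583 -0.04 ] [0.042  0.0291] 4.3 med [ 0.5832 -0.0375  0.0207] zmax 0.0259
gaugefoot 178 rect [ 0.3684 -0.2836] [0.0416 0.0476] 75.3 med [ 0.3716 -0.2802  0.0229] zmax 0.0311
knob 89 rect [ 0.3646 -0.2867] [0.0175 0.0247] 85.4 med [ 0.3665 -0.2855  0.1242] zmax 0.131
feel 70 rect [ 0.3327 -0.2888] [0.0747 0.0189] 21.1 med [ 0.3277 -0.2923  0.0652] zmax 0.0738
tin 679 rect [0.7314 0.3001] [0.0772 0.0798] 89.8 med [0.7323 0.3002 0.0851] zmax 0.092
jar 249 rect [ 0.7548 -0.2378] [0.0458 0.0451] 83.0 med [ 0.7532 -0.2365  0.0751] zmax 0.085
scr 396 rect [ 0.3861 -0.0092] [0.0431 0.2071] 3.0 med [ 0.3901 -0.0415  0.0216] zmax 0.0323
plate col ((0.610058605670929, -0.03197216987609863), (0.21967747807502747, 0.2776418924331665), 9.819328308105469)
[11  8  7  7 31] [348.67741935 221.22580645] [ 0.58284731 -0.0368481   0.021     ]
```

View pics/crop.png

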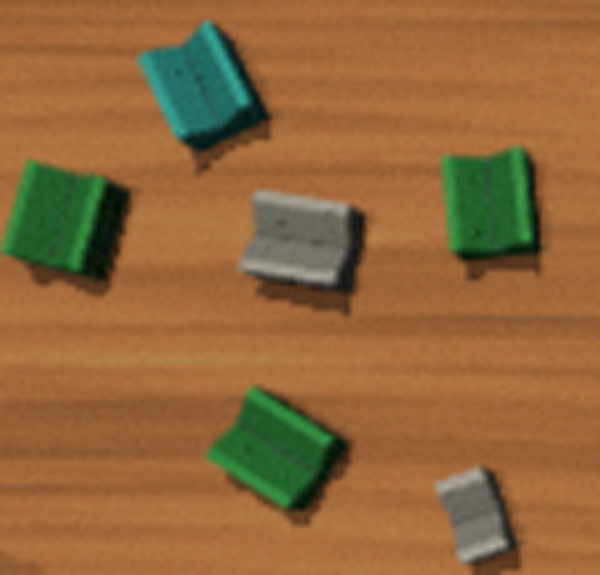

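The crop confirms the plain steel blocks: the wide one at crop (300,240) and the narrow one at (475,515). The sizes of 52x44 and 44x26 mm match. Moving above the wide block.

```bash
cat >> h.py <<'E'
from scipy.spatial.transform import Rotation as R
def plan(x,y,z,th):
    o=status.get_obs(); M=R.from_rotvec(o['orientation']).as_matrix(); p=o['tcp_pos']
    t0=np.degrees(np.arctan2(M[1,1],M[0,1])); d=(th-t0+90)%180-90; t=np.radians(t0+d)
    v=np.array([x,y,z])-p; c,s=np.cos(t),np.sin(t)
    print('t',round(o['clock'],2),'tcp',p.round(4),'yaw',round(t0,1),'tilt',round(float(np.degrees(np.arccos(-M[2,2]))),2),'| turn units',round(-d/45,3),'| shift units xyz',(np.array([-s*v[0]+c*v[1],c*v[0]+s*v[1],-v[2]])/.02).round(2),'grip',round(o['grip_width'],4),round(float(o['gripper_force']),1))
E
A='[0,0,0,0,0,0.165]'
python3 -m crank '[[0,0,0,0,0,0.165],[0,0,0,0,0,0.165],[0,0,0,0,0,0.165],[0,0,0,0,0,0.165],[0,0,0,0,0,0.165],[0,0,0,0,0,0.165],[0,0,0,0,0,0.165],[0,0,0,0,0,0.165],[0,0,0,0,0,0.165],[0,0,0,0,0,0.165]]'
python3 -m crank '[[-0.76,0.98,0,0,0,0],[-0.76,0.98,0,0,0,0],[-0.76,0.98,0,0,0,0],[-0.76,0.98,0,0,0,0],[-0.76,0.98,0,0,0,0],[-0.76,0.98,0,0,0,0],[-0.76,0.98,0,0,0,0]]'
python3 -m crank '[[-0.76,0.98,0,0,0,0],[-0.76,0.98,0,0,0,0],[-0.76,0.98,0,0,0,0],[-0.76,0.98,0,0,0,0],[-0.76,0.98,0,0,0,0],[-0.76,0.98,0,0,0,0],[-0.76,0.98,0,0,0,0],[0,0,0,0,0,0],[0,0,0,0,0,0]]' 0.7
python3 - <<'E'
from h import *
plan(.517,.3675,.10,-8.2)
f=grab('wrist');save(f,'w1');np.savez('pics/w1.npz',**f)
print(cam(f)[1][:3,3])
E
```

```text
clock: 1.1
tcp_pos: [0.2762, 0.6155, 0.2308]
orientation: [2.384, 2.046, -0.001]
contact_force: [0.3, -0.6, 0.0]
grip_width: 0.0853
gripper_force: 0.0
clock: 1.8
tcp_pos: [0.3969, 0.4895, 0.2309]
orientation: [2.378, 2.052, -0.001]
contact_force: [-0.5, -0.0, 0.8]
grip_width: 0.0856
gripper_force: 0.0
clock: 2.7
tcp_pos: [0.5166, 0.3648, 0.231]
orientation: [-2.38, -2.051, 0.001]
contact_force: [0.1, 0.2, -0.3]
grip_width: 0.0601
gripper_force: 0.0
t 2.7 tcp [0.5166 0.3648 0.231 ] yaw -8.5 tilt 0.04 | turn units -0.006 | shift units xyz [0.14 0.   6.55] grip 0.0601 0.0
[0.52693082 0.42977851 0.37365865]
```

View pics/w1.png

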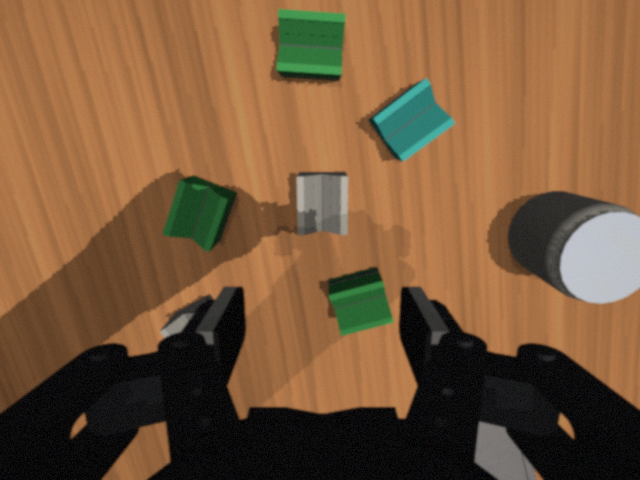

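The wide block is at (322,204), square to the jaws. The green neighbours at (200,212) and (360,300) are clear of the closing line. I'll fix the exact centre from this view.

```bash
cat >> h.py <<'E'
def rect(f,u0,u1,v0,v1,zlo,zhi,grey=True):
    C=cloud(f);h=cv2.cvtColor(f['image'],cv2.COLOR_RGB2HSV)
    m=np.zeros((480,640),bool);m[v0:v1,u0:u1]=1
    m&=(C[...,2]>zlo)&(C[...,2]<zhi)
    if grey:m&=h[...,1]<70
    m=cv2.morphologyEx(m.astype(np.uint8),cv2.MORPH_OPEN,np.ones((3,3)))>0
    P=C[m];c,s,a=cv2.minAreaRect(P[:,:2].astype(np.float32))
    print('rect',len(P),np.round(c,4),np.round(s,4),round(a,1),'zmed',np.median(P[:,2]).round(4));return c,a
E
python3 - <<'E'
from h import *
f=dict(np.load('pics/w1.npz'))
rect(f,285,362,160,245,.030,.05); c,a=rect(f,285,362,160,245,.020,.05)
plan(*c,.007,-8.2)
E
```

```text
rect 2086 [0.5175 0.3674] [0.0515 0.0439] 82.2 zmed 0.0382
rect 2916 [0.5174 0.3671] [0.052  0.0439] 81.8 zmed 0.0351
t 2.75 tcp [0.5159 0.3659 0.2309] yaw -8.4 tilt 0.06 | turn units -0.004 | shift units xyz [ 0.07  0.07 11.2 ] grip 0.0596 0.0
```

```bash

python3 -m crank '[[0.1,0.07,1,0,0,0],[0,0,1,0,0,0],[0,0,1,0,0,0],[0,0,1,0,0,0],[0,0,1,0,0,0],[0,0,1,0,0,0],[0,0,1,0,0,0],[0,0,1,0,0,0],[0,0,1,0,0,0],[0,0,1,0,0,0],[0,0,0.7,0,0,0],[0,0,0.5,0,0,0]]'
python3 -m crank '[[0,0,0,0,0,0],[0,0,0,0,0,0],[0,0,0,0,0,0],[0,0,0,0,0,0],[0,0,0,0,0,0],[0,0,0,0,0,0]]' 0 70
python3 -m crank '[[0,0,-0.5,0,0,0],[0,0,-1,0,0,0],[0,0,-1,0,0,0],[0,0,-1,0,0,0],[0,0,-1,0,0,0],[0,0,-1,0,0,0],[0,0,-1,0,0,0],[0,0,0,0,0,0]]'
python3 -c "
from h import *
plan(.5728,.0221,.12,9.8)"
```

```text
clock: 3.95
tcp_pos: [0.5171, 0.3678, 0.0061]
orientation: [-2.376, -2.054, 0.002]
contact_force: [0.2, 0.0, 0.4]
grip_width: 0.0599
gripper_force: 0.0
clock: 4.55
tcp_pos: [0.5183, 0.3669, 0.0074]
orientation: [-2.379, -2.052, -0.0]
contact_force: [0.5, 0.5, -6.1]
grip_width: 0.0433
gripper_force: 72.5
clock: 5.35
tcp_pos: [0.5202, 0.368, 0.141]
orientation: [-2.379, -2.052, -0.01]
contact_force: [0.4, 0.0, -5.8]
grip_width: 0.043
gripper_force: 72.8
t 5.35 tcp [0.5202 0.368  0.141 ] yaw -8.4 tilt 0.36 | turn units -0.405 | shift units xyz [-17.49  -0.35   1.05] grip 0.043 72.8
```

```bash

python3 -m crank '[[0,0,0,0,0,-0.135],[0,0,0,0,0,-0.135],[0,0,0,0,0,-0.135],[-1,0,0,0,0,0],[-1,0,0,0,0,0],[-1,0,0,0,0,0],[-1,0,0,0,0,0],[-1,0,0,0,0,0],[-1,0,0,0,0,0]]'
python3 -m crank '[[-1,0,0,0,0,0],[-1,0,0,0,0,0],[-1,0,0,0,0,0],[-1,0,0,0,0,0],[-1,0,0,0,0,0],[-1,0,0,0,0,0],[-1,0,0,0,0,0],[-1,0,0,0,0,0],[-1,0,0,0,0,0],[-0.8,0,0,0,0,0],[-0.6,-0.3,0,0,0,0],[0,0,0,0,0,0]]'
python3 - <<'E'
from h import *
plan(.5728,.0221,.02,9.8)
f=grab('wrist');save(f,'w2');np.savez('pics/w2.npz',**f)
E
```

```text
clock: 6.25
tcp_pos: [0.539, 0.2458, 0.1372]
orientation: [2.027, 2.4, -0.001]
contact_force: [-0.1, 0.9, -6.3]
grip_width: 0.0429
gripper_force: 72.6
clock: 7.45
tcp_pos: [0.5672, 0.0396, 0.1372]
orientation: [-2.028, -2.399, 0.002]
contact_force: [0.5, -0.2, -5.1]
grip_width: 0.0434
gripper_force: 72.5
t 7.45 tcp [0.5672 0.0396 0.1372] yaw 9.6 tilt 0.09 | turn units -0.005 | shift units xyz [-0.91  0.13  5.86] grip 0.0434 72.5
```

View pics/w2.png

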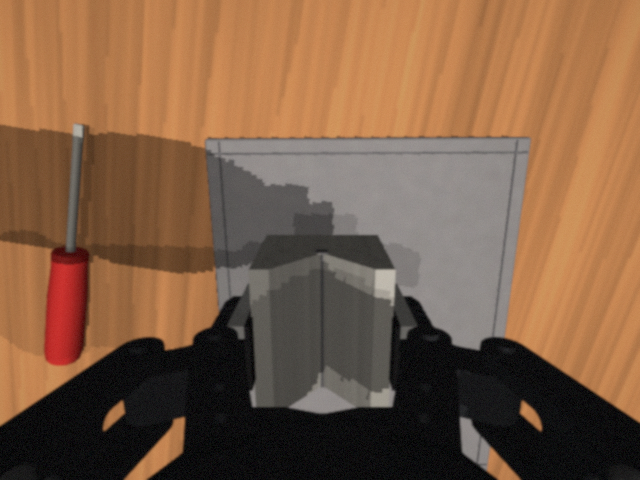

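The block is held square, with its groove at column 322 and parallel to the plate edge (row 140 is level). Setting it down.

```bash

python3 -m crank '[[-0.91,0.13,0.7,0,0,0],[0,0,1,0,0,0],[0,0,1,0,0,0],[0,0,1,0,0,0],[0,0,0.9,0,0,0],[0,0,0.7,0,0,0],[0,0,0.4,0,0,0],[0,0,0.16,0,0,0],[0,0,0,0,0,0]]'
python3 -c "
from h import *
plan(.5728,.0221,.0194,9.8)"
```

```text
clock: 8.4
tcp_pos: [0.5741, 0.0255, 0.0201]
orientation: [-2.023, -2.403, -0.0]
contact_force: [0.0, 0.0, -6.3]
grip_width: 0.043
gripper_force: 72.6
t 8.4 tcp [0.5741 0.0255 0.0201] yaw 9.8 tilt 0.01 | turn units 0.001 | shift units xyz [-0.16 -0.09  0.04] grip 0.043 72.6
```

```bash

python3 -m crank '[[-0.14,-0.05,0,0,0,0],[0,0,0.04,0,0,0],[0,0,0,0,0,0],[0,0,0,0,0,0]]'
python3 -m crank '[[0,0,0,0,0,0],[0,0,0,0,0,0],[0,0,0,0,0,0],[0,0,0,0,0,0]]' 0.7
python3 -m crank '[[0,0,-0.5,0,0,0],[0,0,-1,0,0,0],[0,0,-1,0,0,0],[0,0,-1,0,0,0],[0,0,-1,0,0,0],[0,0,-1,0,0,0],[0,0,-1,0,0,0],[0,0,-1,0,0,0],[0,0,0,0,0,0]]'
python3 - <<'E'
from h import *
f=grab('wrist');save(f,'w3');np.savez('pics/w3.npz',**f)
rect(f,0,640,0,280,.04,.06)
plan(.371,.266,.17,19.7)
E
```

```text
clock: 8.8
tcp_pos: [0.5736, 0.0223, 0.0196]
orientation: [2.023, 2.403, 0.001]
contact_force: [0.1, 0.4, -5.4]
grip_width: 0.0432
gripper_force: 72.6
clock: 9.2
tcp_pos: [0.5738, 0.0223, 0.0196]
orientation: [2.023, 2.403, 0.001]
contact_force: [-0.4, -0.1, 0.4]
grip_width: 0.06
gripper_force: 0.0
clock: 10.1
tcp_pos: [0.5754, 0.0222, 0.1727]
orientation: [2.022, 2.4, 0.007]
contact_force: [0.4, -0.3, 0.6]
grip_width: 0.0597
gripper_force: 0.0
rect 3705 [0.5736 0.022 ] [0.0441 0.0525] 9.9 zmed 0.0492
t 10.15 tcp [0.5744 0.0223 0.171 ] yaw 9.8 tilt 0.2 | turn units -0.22 | shift units xyz [14.9  -5.47  0.05] grip 0.06 0.0
```

View pics/w3.png

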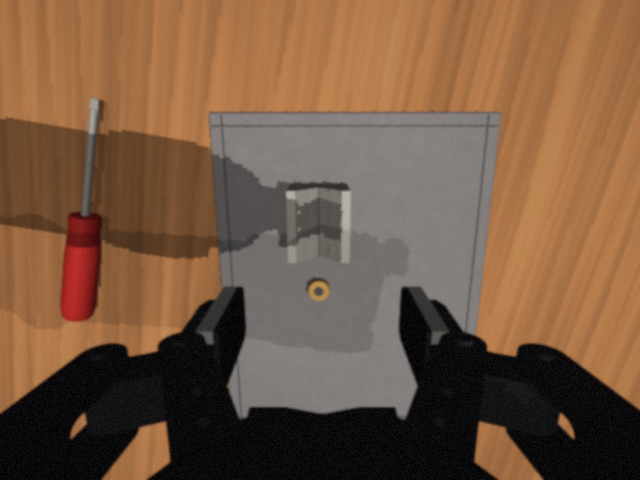

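The wide block stands upright with its groove in line with the stud at (318,290). I'll measure the stud here and go above the narrow block.

```bash

python3 - <<'E'
from h import *
f=dict(np.load('pics/w3.npz'));h=cv2.cvtColor(f['image'],cv2.COLOR_RGB2HSV)
m=(h[270:310,295:345,1]>90).astype(np.uint8)
x,y,w,hh=cv2.boundingRect(m);print(x+295,y+270,w,hh)
s=ray(f,x+295+(w-1)/2,y+270+(hh-1)/2,.021);print('stud',s)
Y=np.array([-np.sin(np.radians(9.8)),np.cos(np.radians(9.8)),0]);X=np.array([Y[1],-Y[0],0])
d=np.array([.5736,.022,.021])-s;print('wide rel',d@X,d@Y)
E
python3 -m crank '[[0,0,0,0,0,-0.11],[0,0,0,0,0,-0.11],[1,-0.37,0,0,0,0],[1,-0.37,0,0,0,0],[1,-0.37,0,0,0,0],[1,-0.37,0,0,0,0],[1,-0.37,0,0,0,0],[1,-0.37,0,0,0,0],[1,-0.37,0,0,0,0]]'
python3 -m crank '[[1,-0.37,0,0,0,0],[1,-0.37,0,0,0,0],[1,-0.37,0,0,0,0],[1,-0.37,0,0,0,0],[1,-0.37,0,0,0,0],[1,-0.37,0,0,0,0],[1,-0.37,0,0,0,0],[0.9,-0.3,0,0,0,0],[0,0,0,0,0,0],[0,0,0,0,0,0]]'
python3 - <<'E'
from h import *
f=grab('wrist');save(f,'w4');np.savez('pics/w4.npz',**f)
plan(.371,.266,.007,19.7)
c,a=rect(f,270,370,100,290,.02,.06)
plan(*c,.007,a if a<45 else a-90)
E
```

```text
308 279 22 22
stud [ 0.58411794 -0.03679542  0.021     ]
wide rel -0.0003569201067421634 0.05972772129031481
clock: 11.05
tcp_pos: [0.4761, 0.137, 0.1684]
orientation: [-1.808, -2.568, 0.002]
contact_force: [-0.8, -0.4, -0.3]
grip_width: 0.0596
gripper_force: 0.0
clock: 12.05
tcp_pos: [0.3694, 0.2654, 0.1687]
orientation: [-1.807, -2.57, 0.002]
contact_force: [0.4, -0.5, -0.3]
grip_width: 0.0596
gripper_force: 0.0
t 12.1 tcp [0.3699 0.265  0.1689] yaw 19.7 tilt 0.06 | turn units -0.0 | shift units xyz [0.03 0.07 8.09] grip 0.0598 0.0
rect 2248 [0.3708 0.2657] [0.0438 0.0262] 20.1 zmed 0.0347
t 12.1 tcp [0.3699 0.265  0.1689] yaw 19.7 tilt 0.06 | turn units -0.01 | shift units xyz [0.02 0.06 8.09] grip 0.0598 0.0
```

```bash

python3 -m crank '[[0.02,0.06,1,0,0,0],[0,0,1,0,0,0],[0,0,1,0,0,0],[0,0,1,0,0,0],[0,0,1,0,0,0],[0,0,1,0,0,0],[0,0,1,0,0,0],[0,0,0.7,0,0,0],[0,0,0.35,0,0,0],[0,0,0,0,0,0]]'
python3 -m crank '[[0,0,0,0,0,0],[0,0,0,0,0,0],[0,0,0,0,0,0],[0,0,0,0,0,0],[0,0,0,0,0,0]]' 0 70
python3 -m crank '[[0,0,-0.5,0,0,0],[0,0,-1,0,0,0],[0,0,-1,0,0,0],[0,0,-1,0,0,0],[0,0,-1,0,0,0],[0,0,-1,0,0,0],[0,0,-1,0,0,0],[0,0,-0.5,0,0,0]]'
python3 -c "
from h import *
plan(.594,-.0959,.0195,9.8)"
```

```text
clock: 13.1
tcp_pos: [0.3708, 0.2655, 0.0076]
orientation: [1.81, 2.568, -0.003]
contact_force: [0.4, 0.3, 0.5]
grip_width: 0.0598
gripper_force: 0.0
clock: 13.6
tcp_pos: [0.3713, 0.2668, 0.009]
orientation: [1.809, 2.568, 0.002]
contact_force: [-0.4, -2.1, 7.5]
grip_width: 0.0432
gripper_force: 71.9
clock: 14.4
tcp_pos: [0.371, 0.2671, 0.1502]
orientation: [1.808, 2.569, 0.004]
contact_force: [0.1, 0.2, -2.2]
grip_width: 0.0429
gripper_force: 71.5
t 14.4 tcp [0.371  0.2671 0.1502] yaw 19.7 tilt 0.14 | turn units 0.22 | shift units xyz [-19.78   7.9    6.53] grip 0.0429 71.5
```

```bash

python3 -m crank '[[0,0,0,0,0,0.11],[0,0,0,0,0,0.11],[-0.99,0.4,0,0,0,0],[-0.99,0.4,0,0,0,0],[-0.99,0.4,0,0,0,0],[-0.99,0.4,0,0,0,0],[-0.99,0.4,0,0,0,0],[-0.99,0.4,0,0,0,0],[-0.99,0.4,0,0,0,0],[-0.99,0.4,0,0,0,0],[-0.99,0.4,0,0,0,0],[-0.99,0.4,0,0,0,0]]'
python3 -m crank '[[-0.99,0.4,0,0,0,0],[-0.99,0.4,0,0,0,0],[-0.99,0.4,0,0,0,0],[-0.99,0.4,0,0,0,0],[-0.99,0.4,0,0,0,0],[-0.99,0.4,0,0,0,0],[-0.99,0.4,0,0,0,0],[-0.99,0.4,0,0,0,0],[-0.99,0.4,0,0,0,0],[-0.8,0.3,0,0,0,0],[0,0,0,0,0,0],[0,0,0,0,0,0]]'
python3 -c "
from h import *
plan(.594,-.0959,.0205,9.8)"
```

```text
clock: 15.6
tcp_pos: [0.4831, 0.0844, 0.1481]
orientation: [-2.023, -2.403, 0.001]
contact_force: [-0.1, -0.9, -2.0]
grip_width: 0.0429
gripper_force: 71.5
clock: 16.8
tcp_pos: [0.5927, -0.0926, 0.1479]
orientation: [-2.023, -2.402, 0.001]
contact_force: [-0.7, -0.3, -1.8]
grip_width: 0.0428
gripper_force: 71.5
t 16.8 tcp [ 0.5927 -0.0926  0.1479] yaw 9.8 tilt 0.07 | turn units -0.0 | shift units xyz [-0.17  0.04  6.37] grip 0.0428 71.5
```

```bash

python3 -m crank '[[-0.17,0.04,0.8,0,0,0],[0,0,1,0,0,0],[0,0,1,0,0,0],[0,0,1,0,0,0],[0,0,1,0,0,0],[0,0,0.8,0,0,0],[0,0,0.5,0,0,0],[0,0,0.22,0,0,0],[0,0,0,0,0,0],[0,0,0,0,0,0]]'
python3 -c "
from h import *
plan(.594,-.0959,.0205,9.8)"
```

```text
clock: 17.8
tcp_pos: [0.5952, -0.0961, 0.0223]
orientation: [2.023, 2.402, 0.001]
contact_force: [0.5, -0.9, -2.8]
grip_width: 0.0426
gripper_force: 71.5
t 17.8 tcp [ 0.5952 -0.0961  0.0223] yaw 9.8 tilt 0.07 | turn units 0.0 | shift units xyz [ 0.02 -0.06  0.09] grip 0.0426 71.5
```

```bash

python3 -m crank '[[0,-0.05,0.06,0,0,0],[0,0,0.04,0,0,0],[0,0,0,0,0,0],[0,0,0,0,0,0]]'
python3 -m crank '[[0,0,0,0,0,0],[0,0,0,0,0,0],[0,0,0,0,0,0],[0,0,0,0,0,0]]' 0.7
python3 -m crank '[[0,0,-0.5,0,0,0],[0,0,-1,0,0,0],[0,0,-1,0,0,0],[0,0,-1,0,0,0],[0,0,-1,0,0,0],[0,0,-1,0,0,0],[0,0,-1,0,0,0],[0,0,-1,0,0,0],[0,0,-1,0,0,0],[0,0,0,0,0,0]]'
python3 - <<'E'
from h import *
f=grab('wrist');save(f,'w5');np.savez('pics/w5.npz',**f)
c,a=rect(f,270,370,100,260,.04,.06)
d=np.array(c)-[.584,-.037];Y=np.array([-.1702,.9854]);print(d@[.9854,.1702],d@Y)
plan(.522,-.383,.17,-26)
E
```

```text
clock: 18.2
tcp_pos: [0.5942, -0.0963, 0.021]
orientation: [2.023, 2.403, 0.002]
contact_force: [-2.0, 0.4, 5.6]
grip_width: 0.0429
gripper_force: 72.6
clock: 18.6
tcp_pos: [0.5936, -0.0963, 0.0198]
orientation: [2.023, 2.403, -0.0]
contact_force: [-0.1, -0.1, -0.6]
grip_width: 0.0598
gripper_force: 0.0
clock: 19.6
tcp_pos: [0.5954, -0.0968, 0.1933]
orientation: [2.021, 2.399, 0.006]
contact_force: [1.5, -0.9, 0.3]
grip_width: 0.0598
gripper_force: 0.0
rect 1656 [ 0.5945 -0.0972] [0.044  0.0266] 10.0 zmed 0.049
7.597845141891414e-05 -0.06105815004255773
t 19.65 tcp [ 0.5945 -0.0965  0.1916] yaw 9.8 tilt 0.19 | turn units 0.795 | shift units xyz [-14.46   3.02   1.08] grip 0.0602 0.0
```

Both blocks are within 1 mm of where they belong. On to the spindle.

```bash

python3 -m crank '[[0,0,0,0,0,0.159],[0,0,0,0,0,0.159],[0,0,0,0,0,0.159],[0,0,0,0,0,0.159],[0,0,0,0,0,0.159],[-1,0.2,0,0,0,0],[-1,0.2,0,0,0,0],[-1,0.2,0,0,0,0],[-1,0.2,0,0,0,0],[-1,0.2,0,0,0,0],[-1,0.2,0,0,0,0],[-1,0.2,0,0,0,0]]'
python3 -m crank '[[-1,0.2,0,0,0,0],[-1,0.2,0,0,0,0],[-1,0.2,0,0,0,0],[-1,0.2,0,0,0,0],[-1,0.2,0,0,0,0],[-1,0.2,0,0,0,0],[-1,0.2,0,0,0,0],[-0.5,0.2,0,0,0,0],[0,0,0,0,0,0],[0,0,0,0,0,0]]'
python3 - <<'E'
from h import *
f=grab('wrist');save(f,'w6');np.savez('pics/w6.npz',**f)
plan(.522,-.383,.005,-26)
E
```

```text
clock: 20.85
tcp_pos: [0.5565, -0.2348, 0.1888]
orientation: [-2.663, -1.665, 0.002]
contact_force: [0.2, -0.3, -0.3]
grip_width: 0.06
gripper_force: 0.0
clock: 21.85
tcp_pos: [0.5208, -0.3823, 0.1892]
orientation: [-2.662, -1.666, -0.0]
contact_force: [0.0, 0.5, -0.0]
grip_width: 0.0599
gripper_force: 0.0
t 21.9 tcp [ 0.5211 -0.3818  0.1894] yaw -25.9 tilt 0.07 | turn units 0.002 | shift units xyz [-0.03  0.07  9.22] grip 0.0597 0.0
```

View pics/w6.png

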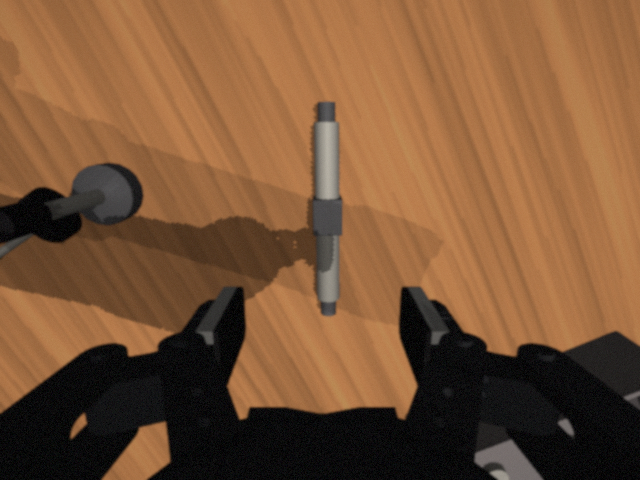

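The spindle runs from (326,101) to (328,316) and its dark square is at (327,216). The gauge is well to the left.

```bash

python3 - <<'E'
from h import *
f=dict(np.load('pics/w6.npz'))
c,a=rect(f,300,355,90,330,.008,.04,False)
a1=ray(f,326,101,.012);b1=ray(f,328.5,316,.012);print(a1,b1,np.linalg.norm(a1-b1),(a1+b1)/2)
m=ray(f,327.5,216,.024);print(m)
d=b1-a1;th=np.degrees(np.arctan2(d[1],d[0]));print('axis',th)
plan(m[0],m[1],.005,th+90)
E
```

```text
rect 5047 [ 0.5238 -0.3864] [0.18   0.0238] 64.3 zmed 0.0211
[ 0.56303213 -0.30443859  0.012     ] [ 0.48497843 -0.47134067  0.012     ] 0.18425168608174128 [ 0.52400528 -0.38788963  0.012     ]
[ 0.525266   -0.38521101  0.024     ]
axis -115.06369019888928
t 21.9 tcp [ 0.5211 -0.3818  0.1894] yaw -25.9 tilt 0.07 | turn units -0.018 | shift units xyz [-0.06  0.26  9.22] grip 0.0597 0.0
```

```bash

python3 -m crank '[[-0.12,0.23,1,0,0,0],[0,0,1,0,0,0],[0,0,1,0,0,0],[0,0,1,0,0,0],[0,0,1,0,0,0],[0,0,1,0,0,0],[0,0,1,0,0,0],[0,0,1,0,0,0],[0,0,0.7,0,0,0],[0,0,0.4,0,0,0],[0,0,0.15,0,0,0],[0,0,0,0,0,0]]'
python3 -m crank '[[0,0,0,0,0,0],[0,0,0,0,0,0],[0,0,0,0,0,0],[0,0,0,0,0,0],[0,0,0,0,0,0],[0,0,0,0,0,0]]' 0 70
python3 -c "
from h import *
plan(.584,-.037,.05,9.8)"
```

```text
clock: 23.1
tcp_pos: [0.5239, -0.3873, 0.005]
orientation: [2.663, 1.666, 0.0]
contact_force: [0.9, 0.8, 0.6]
grip_width: 0.0596
gripper_force: 0.0
clock: 23.7
tcp_pos: [0.5239, -0.3877, 0.0059]
orientation: [2.663, 1.665, 0.001]
contact_force: [-0.9, 0.1, 4.8]
grip_width: 0.0228
gripper_force: 70.1
t 23.7 tcp [ 0.5239 -0.3877  0.0059] yaw -26.0 tilt 0.05 | turn units -0.795 | shift units xyz [16.77  5.95 -2.21] grip 0.0228 70.1
```

```bash

python3 -m crank '[[0,0,-0.5,0,0,0],[0,0,-1,0,0,0],[0,0,-1,0,0,0],[0,0,-1,0,0,0],[0,0,-1,0,0,0],[0,0,-1,0,0,0],[0,0,-1,0,0,0],[0,0,-0.5,0,0,0],[0,0,0,0,0,-0.159],[0,0,0,0,0,-0.159],[0,0,0,0,0,-0.159],[0,0,0,0,0,-0.159]]'
python3 -m crank '[[0,0,0,0,0,-0.159],[0.98,0.35,0,0,0,0],[0.98,0.35,0,0,0,0],[0.98,0.35,0,0,0,0],[0.98,0.35,0,0,0,0],[0.98,0.35,0,0,0,0],[0.98,0.35,0,0,0,0],[0.98,0.35,0,0,0,0],[0.98,0.35,0,0,0,0],[0.98,0.35,0,0,0,0],[0.98,0.35,0,0,0,0],[0.98,0.35,0,0,0,0]]'
python3 -m crank '[[0.98,0.35,0,0,0,0],[0.98,0.35,0,0,0,0],[0.98,0.35,0,0,0,0],[0.98,0.35,0,0,0,0],[0.98,0.35,0,0,0,0],[0.98,0.35,0,0,0,0],[0,0,0,0,0,0],[0,0,0,0,0,0]]'
python3 - <<'E'
from h import *
plan(.584,-.037,.044,9.8)
f=grab('wrist');save(f,'w7');np.savez('pics/w7.npz',**f)
E
```

```text
clock: 24.9
tcp_pos: [0.5231, -0.387, 0.1443]
orientation: [-2.163, -2.277, 0.001]
contact_force: [0.6, 0.1, -4.5]
grip_width: 0.0221
gripper_force: 69.0
clock: 26.1
tcp_pos: [0.5623, -0.161, 0.1445]
orientation: [-2.023, -2.402, 0.001]
contact_force: [0.3, -0.2, -3.6]
grip_width: 0.0225
gripper_force: 69.1
clock: 26.9
tcp_pos: [0.5837, -0.0386, 0.1445]
orientation: [-2.022, -2.404, 0.001]
contact_force: [-0.1, -0.8, -4.3]
grip_width: 0.0226
gripper_force: 69.2
t 26.9 tcp [ 0.5837 -0.0386  0.1445] yaw 9.9 tilt 0.06 | turn units 0.002 | shift units xyz [0.07 0.03 5.02] grip 0.0226 69.2
```

View pics/w7.png

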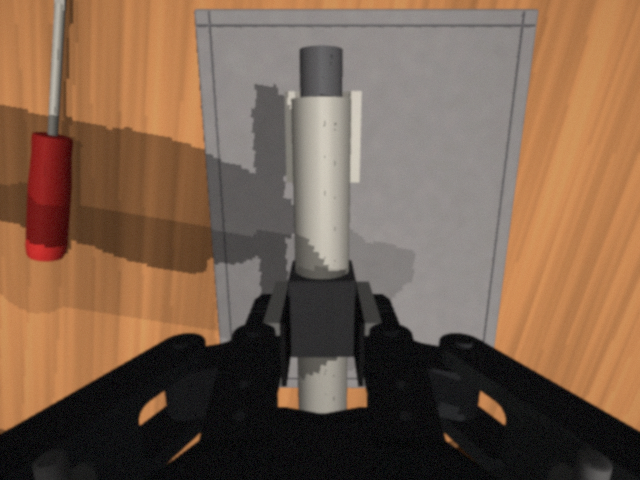

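The spindle is held centrally, square at (322,315), and lines up with the wide block's groove below. I'll check its level and its centre along the axis.

```bash

python3 - <<'E'
from h import *
f=dict(np.load('pics/w7.npz'));C=cloud(f)
for v in (55,85,110,150,200,250,285,300,320,345,370,390): print(v,C[v,315:331].mean(0).round(4))
print(ray(f,321.5,47.5,.151+.007))
g=f['image'][30:110,321].mean(1).astype(int);print(g)
g=f['image'][250:370,321].mean(1).astype(int);print(g)
E
```

```text
55 [0.5691 0.0482 0.1575]
85 [0.5706 0.0397 0.1575]
110 [0.5719 0.0323 0.1602]
150 [0.574  0.0203 0.1605]
200 [0.5768 0.0044 0.1607]
250 [ 0.5798 -0.0126  0.1605]
285 [ 0.5818 -0.0244  0.1626]
300 [ 0.5828 -0.0299  0.1627]
320 [ 0.5841 -0.0375  0.1628]
345 [ 0.5858 -0.0471  0.1629]
370 [ 0.5879 -0.059   0.1604]
390 [ 0.5885 -0.0614  0.1686]
[0.56850059 0.05018022 0.158     ]
[138 138 140 141 139 142 142 139 140 139 140 139 143 141 132 123 106 103
  99 100 103 101 100 101 101 102 102 100 104 102 102 102 103 100 100 101
 105 101 101 101 102 103 103 104 100 104  99 100 103 104 104 102 102 102
 102 103 101 103 105 102 104 100 101  92  82 100 142 178 194 198 196 198
 198 197 199 200 198 196 198 198]
[189 189 188 187 188 189 186 183 162 135 119 117 120 118 119 116 109 101
  95  93  96  95  94  94  94  92  93  89  79  56  42  42  39  42  43  46
  44  48  49  46  48  47  46  47  50  46  50  49  46  45  47  48  46  47
  46  49  47  44  52  49  47  48  46  47  48  46  50  43  44  46  46  45
  45  46  46  47  45  44  41  48  48  46  48  45  45  47  46  46  46  45
  43  44  45  46  44  44  47  42  46  43  48  43  43  44  45  47  56  69
  81  90  87  91  92  93 109 131 143 147 148 152]
```

```bash

python3 -m crank '[[0.07,0.03,0.7,0,0,0],[0,0,1,0,0,0],[0,0,1,0,0,0],[0,0,0.9,0,0,0],[0,0,0.6,0,0,0],[0,0,0.4,0,0,0],[0,0,0.2,0,0,0],[0,0,0.12,0,0,0],[0,0,0.08,0,0,0],[0,0,0,0,0,0]]'
python3 -c "
from h import *
plan(.584,-.037,.0435,9.8)"
```

```text
clock: 27.95
tcp_pos: [0.5849, -0.0373, 0.0452]
orientation: [2.023, 2.403, 0.001]
contact_force: [0.2, -0.2, -4.4]
grip_width: 0.0225
gripper_force: 69.1
t 27.95 tcp [ 0.5849 -0.0373  0.0452] yaw 9.8 tilt 0.04 | turn units 0.0 | shift units xyz [ 0.02 -0.04  0.09] grip 0.0225 69.1
```

```bash

python3 -m crank '[[0,-0.03,0.05,0,0,0],[0,0,0.03,0,0,0],[0,0,0,0,0,0]]'
python3 -m crank '[[0,0,0,0,0,0],[0,0,0,0,0,0],[0,0,0,0,0,0],[0,0,0,0,0,0],[0,0,0,0,0,0]]' 0.6
python3 -m crank '[[0,0,-0.5,0,0,0],[0,0,-1,0,0,0],[0,0,-1,0,0,0],[0,0,-1,0,0,0],[0,0,-1,0,0,0],[0,0,-1,0,0,0],[0,0,-1,0,0,0],[0,0,-1,0,0,0],[0,0,-1,0,0,0],[0,0,-1,0,0,0],[0,0,0,0,0,0]]'
python3 - <<'E'
from h import *
f=grab('wrist');save(f,'w8');np.savez('pics/w8.npz',**f)
plan(.367,-.285,.23,14)
f=grab('top');save(f,'t8');np.savez('pics/t8.npz',**f)
E
```

```text
clock: 28.25
tcp_pos: [0.5844, -0.0375, 0.0444]
orientation: [2.023, 2.403, 0.002]
contact_force: [-2.6, -0.5, 4.0]
grip_width: 0.0225
gripper_force: 70.4
clock: 28.75
tcp_pos: [0.584, -0.0375, 0.0433]
orientation: [2.023, 2.403, 0.0]
contact_force: [0.1, 0.8, -0.3]
grip_width: 0.0512
gripper_force: 0.0
clock: 29.85
tcp_pos: [0.5856, -0.0378, 0.2368]
orientation: [2.021, 2.4, 0.007]
contact_force: [-0.0, -0.1, 0.3]
grip_width: 0.0511
gripper_force: 0.0
t 29.9 tcp [ 0.5847 -0.0376  0.235 ] yaw 9.8 tilt 0.19 | turn units -0.093 | shift units xyz [ -9.37 -13.55   0.25] grip 0.051 0.0
```

View pics/w8.png

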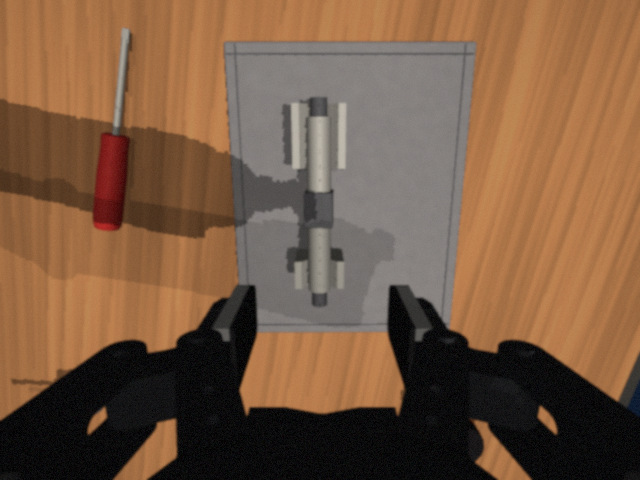

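The spindle lies in both grooves, from (318,98) to (320,305), with its square over the stud. Next I'll go above the gauge.

```bash

python3 -m crank '[[-0.67,-0.97,0,0,0,-0.09],[-0.67,-0.97,0,0,0,0],[-0.67,-0.97,0,0,0,0],[-0.67,-0.97,0,0,0,0],[-0.67,-0.97,0,0,0,0],[-0.67,-0.97,0,0,0,0],[-0.67,-0.97,0,0,0,0],[-0.67,-0.97,0,0,0,0],[-0.67,-0.97,0,0,0,0],[-0.67,-0.97,0,0,0,0],[-0.67,-0.97,0,0,0,0],[-0.67,-0.97,0,0,0,0]]'
python3 -m crank '[[-0.67,-0.97,0,0,0,0],[-0.67,-0.97,0,0,0,0],[0,0,0,0,0,0],[0,0,0,0,0,0]]'
python3 - <<'E'
from h import *
f=grab('wrist');save(f,'w9');np.savez('pics/w9.npz',**f)
plan(.367,-.285,.095,14)
C=cloud(f)
rect(f,150,450,50,380,.10,.14,False)
rect(f,150,450,50,280,.015,.03,False)
rect(f,150,450,50,280,.055,.07,False)
E
```

```text
clock: 31.15
tcp_pos: [0.3936, -0.2489, 0.2327]
orientation: [-1.937, -2.472, 0.0]
contact_force: [0.9, -0.5, -0.2]
grip_width: 0.0512
gripper_force: 0.0
clock: 31.55
tcp_pos: [0.3633, -0.2835, 0.2329]
orientation: [-1.939, -2.471, -0.0]
contact_force: [-0.3, 0.8, -0.3]
grip_width: 0.0513
gripper_force: 0.0
t 31.6 tcp [ 0.3639 -0.283   0.2329] yaw 13.9 tilt 0.04 | turn units -0.003 | shift units xyz [-0.13  0.13  6.9 ] grip 0.0515 0.0
rect 853 [ 0.3673 -0.2902] [0.0192 0.0192] 18.3 zmed 0.1259
rect 1198 [ 0.3685 -0.2844] [0.0368 0.0492] 80.2 zmed 0.0227
rect 536 [ 0.3325 -0.2935] [0.077  0.0082] 8.0 zmed 0.0656
```

View pics/w9.png

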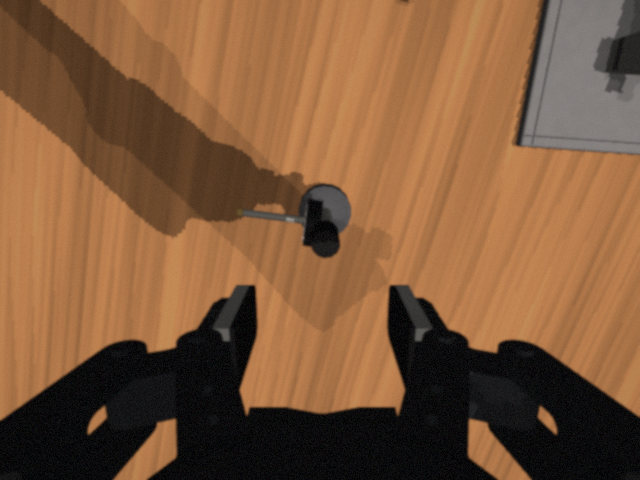

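The gauge knob's top is at (326,243), the dial in front of it at (312,222), and the feeler tip at (240,212). The axis points at about 7.5°, close enough to the plate's 9.8° to carry it without turning.

```bash

python3 - <<'E'
from h import *
f=dict(np.load('pics/w9.npz'));print(ray(f,240,212,.063),ray(f,326,243,.126))
C=cloud(f)[195:250,300:322];z=C[...,2];print(np.percentile(z,[50,80,90]),sorted(z[(z<.1)])[-5:])
plan(.3673,-.2902,.093,13.9)
E
```

```text
[ 0.29804897 -0.29830098  0.063     ] [ 0.36796683 -0.2896168   0.126     ]
[0.08518644 0.10783159 0.12592709] [np.float64(0.09795509220960719), np.float64(0.09810679601629324), np.float64(0.09838161724011368), np.float64(0.09872651236472674), np.float64(0.09923649629673387)]
t 31.6 tcp [ 0.3639 -0.283   0.2329] yaw 13.9 tilt 0.04 | turn units -0.001 | shift units xyz [-0.39  0.08  7.  ] grip 0.0515 0.0
```

```bash

python3 -m crank '[[-0.37,0.09,0.7,0,0,0],[0,0,1,0,0,0],[0,0,1,0,0,0],[0,0,1,0,0,0],[0,0,1,0,0,0],[0,0,0.9,0,0,0],[0,0,0.6,0,0,0],[0,0,0.4,0,0,0],[0,0,0.2,0,0,0],[0,0,0,0,0,0]]'
python3 -m crank '[[0,0,0,0,0,0],[0,0,0,0,0,0],[0,0,0,0,0,0],[0,0,0,0,0,0],[0,0,0,0,0,0],[0,0,0,0,0,0]]' 0 60
python3 -c "
from h import *
plan(.6534,-.0279,.21,13.9)"
```

```text
clock: 32.6
tcp_pos: [0.3676, -0.2901, 0.0972]
orientation: [-1.937, -2.473, 0.0]
contact_force: [-0.2, -0.3, 0.4]
grip_width: 0.0513
gripper_force: 0.0
clock: 33.2
tcp_pos: [0.3677, -0.2906, 0.098]
orientation: [1.937, 2.472, 0.001]
contact_force: [-1.7, 0.6, 6.0]
grip_width: 0.0183
gripper_force: 58.7
t 33.2 tcp [ 0.3677 -0.2906  0.098 ] yaw 13.8 tilt 0.06 | turn units -0.001 | shift units xyz [ 9.32 17.02 -5.6 ] grip 0.0183 58.7
```

```bash

python3 -m crank '[[0,0,-0.5,0,0,0],[0,0,-1,0,0,0],[0,0,-1,0,0,0],[0,0,-1,0,0,0],[0,0,-1,0,0,0],[0,0,-1,0,0,0],[0.5,0.9,0,0,0,0],[0.5,0.9,0,0,0,0],[0.5,0.9,0,0,0,0],[0.5,0.9,0,0,0,0],[0.5,0.9,0,0,0,0],[0.5,0.9,0,0,0,0]]'
python3 -m crank '[[0.5,0.9,0,0,0,0],[0.5,0.9,0,0,0,0],[0.5,0.9,0,0,0,0],[0.5,0.9,0,0,0,0],[0.5,0.9,0,0,0,0],[0.5,0.9,0,0,0,0],[0.5,0.9,0,0,0,0],[0.5,0.9,0,0,0,0],[0.5,0.9,0,0,0,0],[0.5,0.9,0,0,0,0],[0.5,0.9,0,0,0,0]]'
python3 -m crank '[[0.5,0.9,0,0,0,0],[0.3,0.7,0,0,0,0],[0,0,0,0,0,0],[0,0,0,0,0,0],[0,0,0,0,0,0]]'
python3 - <<'E'
from h import *
plan(.6534,-.0279,.109,13.9)
f=grab('wrist');save(f,'w10');np.savez('pics/w10.npz',**f)
f=grab('scene');save(f,'s10');np.savez('pics/s10.npz',**f)
a=cv2.imread('pics/w10.png');b=cv2.imread('pics/s10.png')[120:360,140:460]
cv2.imwrite('pics/c10.png',np.vstack([cv2.resize(a,(400,300)),cv2.resize(b,(400,300))]))
E
```

```text
clock: 34.4
tcp_pos: [0.4579, -0.2053, 0.2074]
orientation: [-1.937, -2.472, 0.0]
contact_force: [0.3, -0.9, -3.4]
grip_width: 0.0185
gripper_force: 59.1
clock: 35.5
tcp_pos: [0.625, -0.0506, 0.2071]
orientation: [-1.937, -2.473, 0.0]
contact_force: [-0.1, -0.3, -4.5]
grip_width: 0.0185
gripper_force: 59.1
clock: 36.0
tcp_pos: [0.6504, -0.03, 0.2072]
orientation: [-1.939, -2.471, 0.002]
contact_force: [-0.6, 0.5, -4.0]
grip_width: 0.0182
gripper_force: 59.2
t 36.0 tcp [ 0.6504 -0.03    0.2072] yaw 13.8 tilt 0.06 | turn units -0.003 | shift units xyz [0.07 0.17 4.91] grip 0.0182 59.2
```

View pics/c10.png

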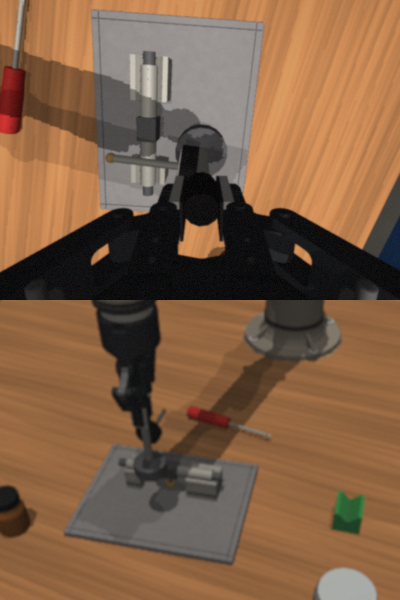

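The gauge hangs upright from the jaws with its feeler tip at about (176,251) in the full wrist image. The spindle and blocks are untouched. I'll measure the tip.

```bash

python3 - <<'E'
from h import *
f=dict(np.load('pics/w10.npz'));h=cv2.cvtColor(f['image'],cv2.COLOR_RGB2HSV)
C=cloud(f);m=(C[...,2]>.155)&(C[...,2]<.19);m[:,280:]=0;m[:230]=0;m[290:]=0
v,u=np.nonzero(m);k=u<u.min()+9;print(u.min(),u[k].mean(),v[k].mean(),C[v[k],u[k]].mean(0))
t=ray(f,u[k].mean(),v[k].mean(),.172);print('tip',t)
p=status.get_obs()['tcp_pos'];print('tip-tcp',t[:2]-p[:2]); g=np.array([.584,-.037])-(t[:2]-p[:2])
plan(*g,.1095,13.9);print(g)
E
```

```text
168 172.69026548672565 252.31858407079645 [ 0.57995138 -0.03687689  0.17532946]
tip [ 0.57889948 -0.0382267   0.172     ]
tip-tcp [-0.07161474 -0.00839658]
t 36.1 tcp [ 0.6505 -0.0298  0.2074] yaw 13.8 tilt 0.03 | turn units -0.003 | shift units xyz [-0.    0.26  4.89] grip 0.0183 59.2
[ 0.65561474 -0.02860342]
```

```bash

python3 -m crank '[[0.02,0.2,0.5,0,0,0],[0,0,0.8,0,0,0],[0,0,0.8,0,0,0],[0,0,0.8,0,0,0],[0,0,0.7,0,0,0],[0,0,0.5,0,0,0],[0,0,0.3,0,0,0],[0,0,0.2,0,0,0],[0,0,0.1,0,0,0],[0,0,0.07,0,0,0],[0,0,0,0,0,0],[0,0,0,0,0,0]]'
python3 -c "
from h import *
plan(.655,-.0285,.1095,13.9)"
```

```text
clock: 37.3
tcp_pos: [0.6552, -0.0274, 0.1124]
orientation: [1.937, 2.473, 0.001]
contact_force: [-0.5, -0.3, -4.0]
grip_width: 0.0181
gripper_force: 59.2
t 37.3 tcp [ 0.6552 -0.0274  0.1124] yaw 13.9 tilt 0.05 | turn units -0.001 | shift units xyz [-0.05 -0.02  0.14] grip 0.0181 59.2
```

```bash

python3 -m crank '[[0,0,0.06,0,0,0],[0,0,0.05,0,0,0],[0,0,0.03,0,0,0],[0,0,0,0,0,0],[0,0,0,0,0,0]]'
```

```text
clock: 37.8
tcp_pos: [0.6552, -0.0274, 0.1101]
orientation: [1.937, 2.473, 0.001]
contact_force: [-3.0, 0.2, 6.1]
grip_width: 0.018
gripper_force: 60.1
```

Contact: the force went from -4 to +6 N. Release, rise and look.

```bash

python3 -m crank '[[0,0,0,0,0,0],[0,0,0,0,0,0],[0,0,0,0,0,0],[0,0,0,0,0,0],[0,0,0,0,0,0]]' 0.6
python3 -m crank '[[0,0,-0.3,0,0,0],[0,0,-0.6,0,0,0],[0,0,-1,0,0,0],[0,0,-1,0,0,0],[0,0,-1,0,0,0],[0,0,-1,0,0,0],[0,0,-1,0,0,0],[0,0,0,0,0,0],[0,0,0,0,0,0],[0,0,0,0,0,0]]'
python3 - <<'E'
from h import *
plan(.655,-.0285,.1095,13.9)
f=grab('wrist');save(f,'w11');np.savez('pics/w11.npz',**f)
rect(f,150,450,50,300,.128,.145,False)
g=grab('scene');save(g,'s11');np.savez('pics/s11.npz',**g)
a=cv2.imread('pics/w11.png');b=cv2.imread('pics/s11.png')[120:360,140:460]
cv2.imwrite('pics/c11.png',np.vstack([cv2.resize(a,(400,300)),cv2.resize(b,(400,300))]))
E
```

```text
clock: 38.3
tcp_pos: [0.6549, -0.0273, 0.109]
orientation: [1.937, 2.473, 0.0]
contact_force: [-0.4, 0.2, 0.9]
grip_width: 0.051
gripper_force: 0.0
clock: 39.3
tcp_pos: [0.6543, -0.0272, 0.2263]
orientation: [-1.936, -2.472, 0.001]
contact_force: [-0.0, -0.7, 0.4]
grip_width: 0.0515
gripper_force: 0.0
t 39.3 tcp [ 0.6543 -0.0272  0.2263] yaw 13.9 tilt 0.08 | turn units -0.001 | shift units xyz [-0.07  0.02  5.84] grip 0.0515 0.0
rect 843 [ 0.655  -0.0273] [0.0194 0.0192] 82.2 zmed 0.138
```

View pics/c11.png

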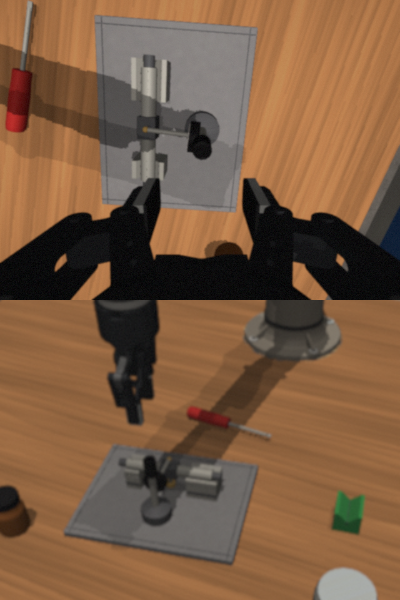

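The gauge stands upright behind the spindle with its feeler tip over the dark square (tip at about (145,129) in the half-size view). One numeric check, then hand in.

```bash

python3 - <<'E'
from h import *
f=dict(np.load('pics/w11.npz'))
t=ray(f,232,206,.075);print('tip',t)
c,a=rect(f,180,300,60,310,.0635-.004,.068-.003,False)
e=ray(f,*np.array([150,54])*1.6,.05);print('sp end',e)
if np.hypot(*(t[:2]-[.584,-.0375]))<.009: print(r.hand_in())
E
```

```text
tip [ 0.58505061 -0.03443198  0.075     ]
rect 1299 [ 0.583  -0.0343] [0.0239 0.1441] 10.4 zmed 0.0617
sp end [0.56953675 0.05328358 0.05      ]
the job is handed in; nothing more can be done
None
```

The job is handed in at about 39 s of the 112 s allowed: both V-blocks measured within about 1 mm of their marks, the spindle lies in both grooves over the stud, and the gauge stands upright behind it with its feeler tip about 3 mm from the spindle's middle; I saw no verdict from the judging.

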